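# Set the dust extractor's suction lever by counting clicks

## Task

Someone left the orange suction lever on top of the bench-top dust extractor part-way. With the fingertips, push it fully back to its off stop at the red marks, then push it forward again click by click, stop at the third click without ever going past it, and leave it resting there. Only push the lever, never pull it up, and leave the tools and supplies around it where they are.

Things in the scene. Friction and masses are not known exactly. Their poses are not given: they have to be found in the camera images.
- extractor: Dust extractor, fixed: grey-green case 220 (x) x 300 (y) x 130 mm high, flat top. Origin: centre of its underside; at yaw 0 its x points away from the robot, y to the left. A 52 mm wide hose port stands 35 mm out of its -y side. Lever slot along its y, at its x = -35 mm, with pairs of marks 18 mm apart: red (y = -45 mm) is the off stop, white (y = -27, -9, 9, 27, 45 mm) clicks 1 to 5.
- lever (a joint): Lever travel, m: 0 at the off stop (red marks), growing to the extractor's +y, up to 0.09. Notches every 0.018: click one 0.018, two 0.036, three 0.054. About 6 N pushes it out of a notch; half-way (0.009, 0.027, 0.045, 0.063) it gives way and snaps into the next notch, ahead of the finger, and stays. Starts near click one or two.
- lever_grip (a point): Centre of the lever's orange upright handle: 34 mm wide across the slot (extractor's x), 12 mm thick along the slot (its y), 40 mm high, spanning 5 to 45 mm above the extractor's top. This point is 25 mm above that top (155 mm above the table), at the extractor's x = -35 mm, y = -45 mm + lever travel.
- handle (a joint): How far the handle has been pulled up out of the lever, m: 0 as it should be, held down by a 4 N spring, at most 0.02.
- tape: Roll of blue masking tape, 56 mm across, 24 mm high, lying loose on top of the extractor behind the slot, to the left. Origin at the centre of its underside. Leave alone.
- block: Cork sanding block 32 x 50 x 26 mm, loose on top of the extractor behind the slot, to the right. Origin at the centre of its underside. Leave alone.
- tub: Filler tub with white lid, 84 mm across, 85 mm high, standing on the table. Origin at the centre of its underside. Leave alone.
- can: Can with a red label, 66 mm across, 110 mm high, standing on the table. Origin at the centre of its underside. Leave alone.
- measure: Yellow tape measure 70 x 36 x 60 mm, standing on the table to the right. Origin at the centre of its underside. Leave alone.
- driver: Screwdriver with a red handle, lying on the table to the right. Leave alone.

How it is judged:
On the way, in this order (a step that is already met when the one before it is completed fails the run):
1. the lever is fully back at its off stop (value of joint lever below 0.004 m), for 0.2 s.
2. the lever is in the third click (value of joint lever between 0.0505 and 0.0575 m), for 0.3 s.
At the end, for the whole second after the job is handed in: The lever rests in the third click, 54 mm from its off stop (within 3.5 mm), handle down, and nothing touches it (all of step 2 and velocity of joint lever between -0.005 and 0.005 m/s and value of joint handle below 0.004 m).
It fails at once if the lever goes past the third click (over the ridge to the fourth) (value of joint lever above 0.063 m).
It fails at once if the lever's handle is pulled up (value of joint handle above 0.008 m).
It fails at once if a tool or supply near the lever is moved or lifted (distance of any of tape, block, tub, can, measure from where it was at the start of the episode above 0.02 m or distance of driver from where it was at the start of the episode above 0.03 m).
It also fails if it takes over 61 s, if anything falls off the work surface, if the arm or the gripper's body presses on something with over 40 N, if the wrist force passes 120 N, or if a joint passes its speed limit or range.

## Robot

A 7-joint arm with a two-finger parallel gripper is mounted at the origin on the work surface. World frame = base frame: x ahead of the robot, y to its left, z up, the work surface at z = 0. Lengths are in m, angles in rad, forces in N, time in s.
With the tool pointing down it reaches from about 0.4 to 0.875 m from the base axis. Payload 19.3 kg.
Tool frame: the origin (TCP) lies midway between the tips of the shut fingers; the grasp point (between the pads) lies 19 mm behind it; z points along the fingers, y is the direction in which the jaws open and shut (so a half turn about z gives the same grasp; the last joint's range is limited). The gripper opens to 85 mm and grips with 20 to 120 N. Pads are 22 mm wide; open, the fingers measure 114 mm over their backs; the gripper's body (76 mm by 85 mm) begins 54 mm behind the grasp point. The pads swing forward as they close: fully open they stand 13 mm farther back than shut.
Start: joints at [-1.305, 0.521, -0.036, 1.599, 0.021, 1.021, -0.113], TCP at [0.206, 0.59, 0.231] pointing down, gripper open.
Joint ranges: [-2.91, 2.91], [-0.3, 2.13], [-1.5, 1.42], [0.17, 2.43], [-1.26, 4.41], [0.16, 1.93], [-2.52, 2.52]. Speed limits (rad/s): [1.89, 1.89, 2.39, 2.39, 3.01, 3.01, 3.01].

## Interface

Orientations are given as [roll, pitch, yaw] about the fixed x, y, z axes, in that order (R = Rz(yaw) Ry(pitch) Rx(roll)).
In Python, from workcell import bot, eyes gives the robot as it stands. The module is installed in compiled form; this text tells all that it offers.
- The arm moves only by the shell command python3 -m jog 'ROWS' [FORCE]. ROWS is JSON, a list of rows, each an object with "delta_pos": the shift along the world's x, y, z in mm, a list of three; "spin": the turn about the world's z in rad; "claw": the closure, from 0 (fully open) to 1 (shut). In form: [{"delta_pos": [tx, ty, tz], "spin": spin, "claw": claw}, ...]. A call has 1 to 8 rows; each row is the pose to reach, as a shift and turn from the pose measured when the call began; what a row does not reach only later rows make up. A row lasts 1/10 s, in which the tool goes at most 50 mm and 8.59 degrees, less where a joint would pass 70% of its speed; a pose out of reach is approached as far as the arm can. A call with a gripper value outside its range is refused whole. The fingers move at their own pace and stop on an object; FORCE is the grip in N (left out, the last holds). Time passes only in rows, so rows that repeat a pose let the fingers close. It gives the time, the measured TCP pose, the force and the opening at its end, in the units of the state.
- bot.observe(): the state, without advancing time (a new reading comes with each control period).
- eyes.grab_frame(name): name is "side" or "top" or "wrist"; returns the picture (384x512x3 uint8, blue, green, red); there is no depth.
- eyes.camera_params(name): a dict with "fx", "fy", "cx", "cy" (pixels), "origin" and "attitude" of the camera in the world. Camera axes: x right, y up, looking along -z (the intrinsics and any distortion apply to the point x, -y, -z); pixel columns grow to the right and rows downward; lengths in m; the calibration is good to about 2 mm. A picture is of the moment at which its call begins: read the wrist's pose just before it. camera_params takes no time and is no camera call; for the wrist camera it gives the pose at the moment of the call.
- bot.job_done(): hands the job in, once; it reports no verdict.
The state is a dict: "clock": time; "qpos": joint angles; "qd": joint speeds; "joint_efforts": joint torques, N m; "position": TCP position; "tool_rot": TCP orientation; "force": force on the tool from outside, world axes, zero at the start; "moment": the same for the moment, N m; "grip_width": finger opening in m.
Only numpy, scipy, OpenCV 4.12 (cv2) and the standard library are available. Lean on these libraries where they do the work, as an engineer would, in place of code of your own. Each camera call takes 0.05 s, during which the arm holds its last target. There are 200 camera calls.

## Working session

There is one attempt and no reset: what is moved stays moved. The work goes in short steps, Python scripts to look and compute and a shell command to move; the robot and the scene stay as the last step left them, time stands still between calls to the robot, and variables do not carry over. Pictures are saved under pics/ and viewed, about 8 in all and at most 12, crops included, and the job is handed in when it is done.

```bash
mkdir -p pics
python3 - <<'E'
from workcell import bot, eyes
import cv2
s=bot.observe();print({k:s[k] for k in("clock","position","tool_rot","force","grip_width")})
for n in("top","side"):
    print(n,eyes.camera_params(n)); cv2.imwrite(f"pics/{n}0.png",eyes.grab_frame(n))
E
```

```text
{'clock': 0.0, 'position': array([0.20589128, 0.58976781, 0.23071629]), 'tool_rot': array([-3.14045372e+00,  8.23598743e-05,  2.80576969e+00]), 'force': array([-0.35648283,  1.17995742, -0.48108768]), 'grip_width': 0.08534620926846147}
top {'fx': 431.82952123432676, 'fy': 431.82952123432676, 'cx': 253.72711830830303, 'cy': 199.2713539279696, 'origin': array([0.40003549, 0.00234555, 1.37994961]), 'attitude': array([ 0.11300442,  0.00595284, -1.55779332])}
side {'fx': 483.9186704208059, 'fy': 483.9186704208059, 'cx': 246.22937314449695, 'cy': 186.20853284372774, 'origin': array([ 0.3823522 , -0.85990536,  1.16441209]), 'attitude': array([ 0.68541203,  0.00250645, -0.17446375])}
```

View pics/top0.png

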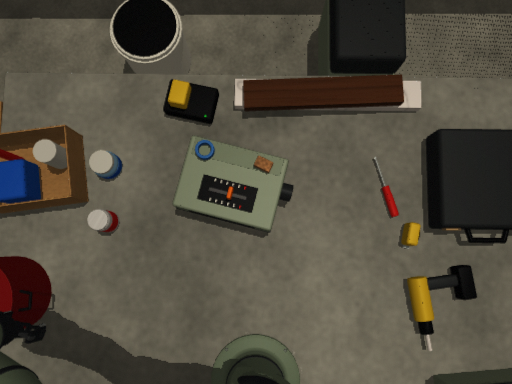

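View pics/side0.png

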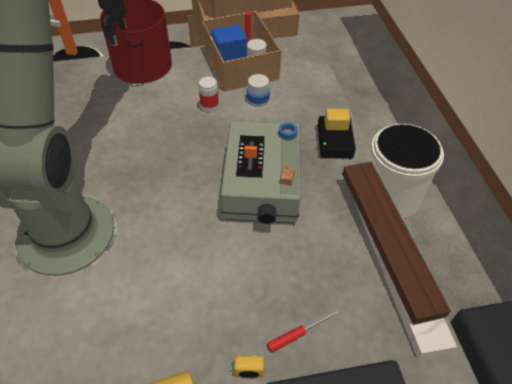

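The top view shows the extractor at about (232,185), with the orange lever at (230,192), the tape at (205,150) and the block at (263,163). The side view shows the lever at (251,152). Next I'll measure the marks, the lever and the top-face corners.

```bash
cat > h.py <<'E'
import numpy as np, cv2
from scipy.spatial.transform import Rotation as R
from workcell import bot, eyes
def ray(c,px):
    px=np.atleast_2d(px).astype(float)
    d=np.c_[(px[:,0]-c["cx"])/c["fx"],-(px[:,1]-c["cy"])/c["fy"],-np.ones(len(px))]
    return np.array(c["origin"]),d@R.from_euler("xyz",c["attitude"]).as_matrix().T
def plane(c,px,z):
    o,d=ray(c,px); return o+d*((z-o[2])/d[:,2])[:,None]
def blobs(m,amin=2):
    n,_,st,ce=cv2.connectedComponentsWithStats(m.astype(np.uint8)); return [(st[i,4],ce[i],st[i,:4]) for i in range(1,n) if st[i,4]>=amin]
def orange(hsv): return cv2.inRange(hsv,(3,150,110),(14,255,255))>0
E
python3 - <<'E'
from h import *
for n,box,ht in(("top",(165,130,300,240),.175),("side",(215,115,310,230),.175)):
    im=cv2.imread(f"pics/{n}0.png");c=eyes.camera_params(n);x0,y0,x1,y1=box
    hsv=cv2.cvtColor(im,cv2.COLOR_BGR2HSV); M=np.zeros(im.shape[:2],bool);M[y0:y1,x0:x1]=1
    for a,p,b in blobs(orange(hsv)&M,6): print(n,"orange",a,p.round(1),b,plane(c,p,.165).round(4))
    w=cv2.inRange(hsv,(0,0,150),(180,60,255))>0
    for a,p,b in blobs(w&M): print(n,"white",a,p.round(1),plane(c,p,.13).round(4)[0,:2])
    r=((hsv[...,0]<6)|(hsv[...,0]>172))&(hsv[...,1]>120)&(hsv[...,2]>80)
    for a,p,b in blobs(r&M): print(n,"red",a,p.round(1),plane(c,p,.13).round(4)[0,:2])
    g=(cv2.inRange(hsv,(35,20,90),(85,120,255))>0)&M
    cs=max(cv2.findContours(g.astype(np.uint8),0,2)[0],key=cv2.contourArea)
    rc=cv2.minAreaRect(cs); print(n,"case",plane(c,cv2.boxPoints(rc),.13).round(3)[:,:2].tolist())
    cv2.imwrite(f"pics/{n}0c.png",cv2.resize(im[y0:y1,x0:x1],None,fx=5,fy=5,interpolation=cv2.INTER_CUBIC))
E
```

```text
top orange 147 [263.4 163.3] [255 156  18  16] [[ 0.6415 -0.015   0.165 ]]
top orange 50 [229.4 192. ] [227 187   6  11] [[0.5577 0.0807 0.165 ]]
top white 2 [215.  200.5] [0.5368 0.1244]
top white 2 [233.  205.5] [0.5228 0.0717]
top red 5 [244.4 187.8] [0.5752 0.0393]
top red 6 [239.5 206.5] [0.5201 0.0527]
top case [[0.525, 0.249], [0.735, 0.201], [0.661, -0.089], [0.454, -0.036]]
side orange 144 [250.3 151.3] [244 145  13  13] [[0.5554 0.0692 0.165 ]]
side white 3 [241. 148.] [0.5367 0.1197]
side white 3 [261. 149.] [0.594  0.1053]
side white 2 [240.5 157. ] [0.5293 0.0843]
side red 6 [239.5 165.7] [0.5208 0.0516]
side red 7 [259.7 166.6] [0.5771 0.0381]
side case [[0.443, -0.09], [0.458, -0.023], [0.661, -0.088], [0.639, -0.152]]
```

View pics/top0c.png

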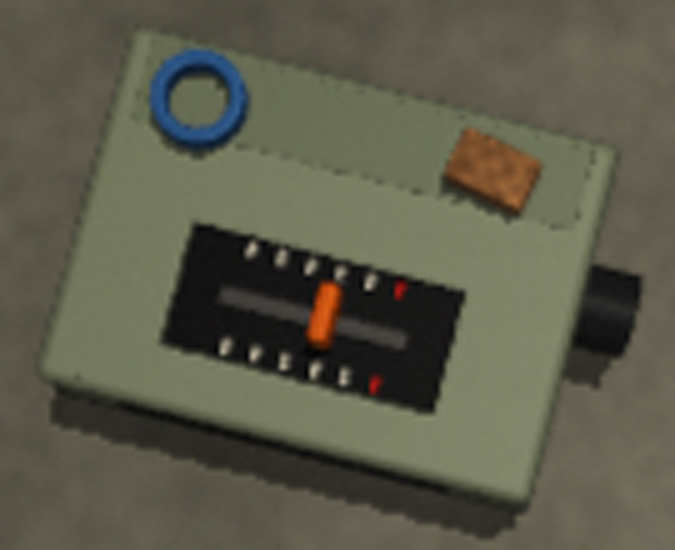

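The crop shows the lever about on the second white pair (travel ≈ 36 mm). The off stop from the red marks is ≈ (0.5485, 0.0455), and both views agree to 1.5 mm. The slot direction is u = (0.242, 0.970), with yaw ≈ -0.243. The case centre predicts the same off-stop point.

Plan: leave the gripper open and straddle the lever with the jaw axis along the slot, which needs a spin of +0.09. I'll go up first, then across.

```bash
python3 -m jog '[{"delta_pos":[0,0,40],"spin":0,"claw":0},{"delta_pos":[0,0,80],"spin":0,"claw":0},{"delta_pos":[27,-39,80],"spin":0.02,"claw":0},{"delta_pos":[54,-78,80],"spin":0.04,"claw":0},{"delta_pos":[81,-117,80],"spin":0.06,"claw":0},{"delta_pos":[108,-156,80],"spin":0.09,"claw":0},{"delta_pos":[135,-195,80],"spin":0.09,"claw":0},{"delta_pos":[162,-234,80],"spin":0.09,"claw":0}]'
```

```text
clock: 0.9
position: [0.3686, 0.3539, 0.3107]
tool_rot: [-3.141, -0.0, 2.896]
force: [1.1, 0.3, -0.2]
grip_width: 0.0853
```

```bash
python3 -m jog '[{"delta_pos":[27,-39,0],"spin":0,"claw":0},{"delta_pos":[54,-78,0],"spin":0,"claw":0},{"delta_pos":[81,-117,0],"spin":0,"claw":0},{"delta_pos":[108,-156,0],"spin":0,"claw":0},{"delta_pos":[135,-195,0],"spin":0,"claw":0},{"delta_pos":[162,-234,-30],"spin":0,"claw":0},{"delta_pos":[188,-274,-60],"spin":0,"claw":0},{"delta_pos":[188,-274,-60],"spin":0,"claw":0}]'
python3 - <<'E'
from h import *
s=bot.observe(); print(s["position"],s["tool_rot"],s["force"])
c=eyes.camera_params("wrist"); im=eyes.grab_frame("wrist"); cv2.imwrite("pics/w1.png",im); print(c["origin"],c["attitude"])
hsv=cv2.cvtColor(im,cv2.COLOR_BGR2HSV)
for a,p,b in blobs(orange(hsv),100): print("orange",a,p.round(1),b,plane(c,p,.175).round(4))
r=((hsv[...,0]<6)|(hsv[...,0]>172))&(hsv[...,1]>120)&(hsv[...,2]>80)
for a,p,b in blobs(r,20): print("red",a,p.round(1),plane(c,p,.13).round(4)[0,:2])
w=cv2.inRange(hsv,(0,0,150),(180,60,255))>0
for a,p,b in blobs(w,20): print("white",a,p.round(1),plane(c,p,.13).round(4)[0,:2])
E
```

```text
clock: 1.7
position: [0.5571, 0.0752, 0.248]
tool_rot: [-3.137, -0.002, 2.891]
force: [-1.4, 0.2, -0.3]
grip_width: 0.0851
[0.55706535 0.0752328  0.24796228] [-3.13720924e+00 -2.21342137e-03  2.89114391e+00] [-1.3644092   0.24857425 -0.2891489 ]
[0.48320147 0.09425838 0.38978625] [-0.30182958  0.00563087  1.32083904]
orange 842 [263.  192.4] [255 165  17  54] [[0.5513 0.0808 0.175 ]]
red 56 [218.8 148.5] [0.5193 0.0516]
red 65 [221.5 213.4] [0.5756 0.0376]
white 20757 [ 50.8 105.8] [ 0.4531 -0.0694]
white 860 [208.6  18.3] [0.4243 0.0715]
white 26 [193.5  32.1] [0.4303 0.0579]
white 706 [203.9  58.8] [0.4501 0.06  ]
white 112 [150.1  64.3] [0.4435 0.0186]
white 155 [112.9  84.1] [ 0.45   -0.0147]
white 29 [504.3  92.5] [0.5321 0.2816]
white 31506 [266.8 192.9] [0.5668 0.081 ]
white 890 [499.5 136.7] [0.5666 0.277 ]
white 60 [466.8 126.8] [0.5519 0.2517]
white 579 [506.2 212.8] [0.6365 0.2811]
white 21 [491.  192.2] [0.6138 0.2688]
white 49 [242.  213.6] [0.5802 0.0551]
white 47 [282.9 213. ] [0.5885 0.0904]
white 49 [303.1 213.2] [0.593  0.1076]
white 43 [323.8 212.4] [0.5968 0.1255]
white 57 [ 69.9 247.6] [ 0.5738 -0.1073]
white 38 [ 62.8 252. ] [ 0.5763 -0.1156]
white 39 [ 50.2 266.2] [ 0.5872 -0.1335]
white 41 [ 94.3 267.1] [ 0.5982 -0.0935]
white 41 [ 26.8 274.8] [ 0.5903 -0.1591]
white 118 [155.2 324. ] [ 0.6733 -0.0598]
```

View pics/w1.png

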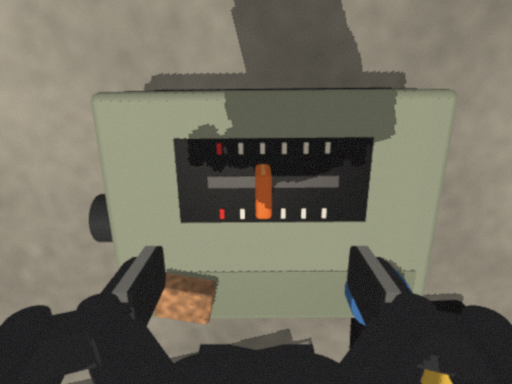

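The wrist view shows the lever at (263,192), exactly on the second white pair, with red at (220,148) and (221,213). That is click two, and the off stop is refined to (0.548, 0.045). The fingertips are clear of the block and the tape. Next I descend, straddling the lever.

```bash
python3 -m jog '[{"delta_pos":[0,2,-30],"spin":0,"claw":0},{"delta_pos":[0,4,-60],"spin":0,"claw":0},{"delta_pos":[0,4,-85],"spin":0,"claw":0},{"delta_pos":[0,4,-100],"spin":0,"claw":0},{"delta_pos":[0,4,-112],"spin":0,"claw":0},{"delta_pos":[0,4,-112],"spin":0,"claw":0}]'
python3 -m jog '[{"delta_pos":[-2,-8,0],"spin":0,"claw":0},{"delta_pos":[-4,-16,0],"spin":0,"claw":0},{"delta_pos":[-6,-23,0],"spin":0,"claw":0},{"delta_pos":[-7,-28,0],"spin":0,"claw":0},{"delta_pos":[-7,-28,0],"spin":0,"claw":0}]'
```

```text
clock: 2.35
position: [0.5563, 0.0804, 0.1351]
tool_rot: [-3.137, -0.004, 2.892]
force: [0.6, 0.4, -0.6]
grip_width: 0.0857
clock: 2.85
position: [0.5493, 0.0514, 0.1355]
tool_rot: [-3.137, -0.004, 2.891]
force: [0.9, 0.4, 0.7]
grip_width: 0.0853
```

```bash
for i in 1; do python3 -m jog '[{"delta_pos":[-1,-4,0],"spin":0,"claw":0},{"delta_pos":[-2,-7,0],"spin":0,"claw":0},{"delta_pos":[-2,-9,0],"spin":0,"claw":0},{"delta_pos":[-3,-11,0],"spin":0,"claw":0}]'; done
python3 -m jog '[{"delta_pos":[-1,-2,0],"spin":0,"claw":0},{"delta_pos":[-1,-4,0],"spin":0,"claw":0},{"delta_pos":[-2,-6,0],"spin":0,"claw":0},{"delta_pos":[-2,-8,0],"spin":0,"claw":0}]'
python3 - <<'E'
from h import *
c=eyes.camera_params("wrist"); im=eyes.grab_frame("wrist"); cv2.imwrite("pics/w2.png",im); print(bot.observe()["position"],c["origin"])
E
```

```text
clock: 3.25
position: [0.5469, 0.042, 0.1357]
tool_rot: [-3.139, -0.003, 2.892]
force: [3.5, 9.9, -1.3]
grip_width: 0.0853
clock: 3.65
position: [0.5449, 0.0343, 0.1357]
tool_rot: [-3.139, -0.003, 2.893]
force: [0.2, 1.8, 0.8]
grip_width: 0.0852
[0.54476749 0.03359697 0.13571361] [0.47102404 0.05287028 0.27760678]
```

View pics/w2.png

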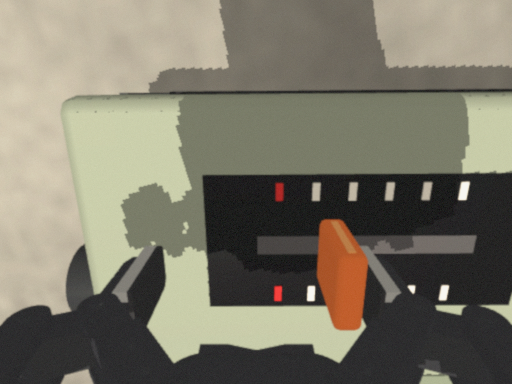

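The force rose to about 10 N and then dropped as the lever snapped. The image shows the lever near the first white pair (about x 325, red at 279), with the right finger just behind it. I'll keep pushing back.

```bash
python3 -m jog '[{"delta_pos":[-1,-3,0],"spin":0,"claw":0},{"delta_pos":[-1,-6,0],"spin":0,"claw":0},{"delta_pos":[-2,-9,0],"spin":0,"claw":0},{"delta_pos":[-3,-11,0],"spin":0,"claw":0}]'
python3 -m jog '[{"delta_pos":[-1,-2,0],"spin":0,"claw":0},{"delta_pos":[-1,-4,0],"spin":0,"claw":0}]'
python3 -m jog '[{"delta_pos":[0,-2,0],"spin":0,"claw":0},{"delta_pos":[-1,-4,0],"spin":0,"claw":0}]'
python3 - <<'E'
from h import *
c=eyes.camera_params("wrist"); im=eyes.grab_frame("wrist"); cv2.imwrite("pics/w3.png",im); print(bot.observe()["position"],c["origin"])
E
```

```text
clock: 4.1
position: [0.5425, 0.0234, 0.1358]
tool_rot: [-3.14, -0.002, 2.893]
force: [5.7, 8.2, -4.9]
grip_width: 0.0854
clock: 4.3
position: [0.5417, 0.0201, 0.1358]
tool_rot: [-3.141, -0.001, 2.893]
force: [-1.0, 4.7, -1.1]
grip_width: 0.0854
clock: 4.5
position: [0.5407, 0.0159, 0.1358]
tool_rot: [-3.141, -0.002, 2.894]
force: [-0.1, 0.6, -0.4]
grip_width: 0.0856
[0.54051898 0.01529074 0.13584607] [0.46655267 0.03419706 0.27757774]
```

View pics/w3.png

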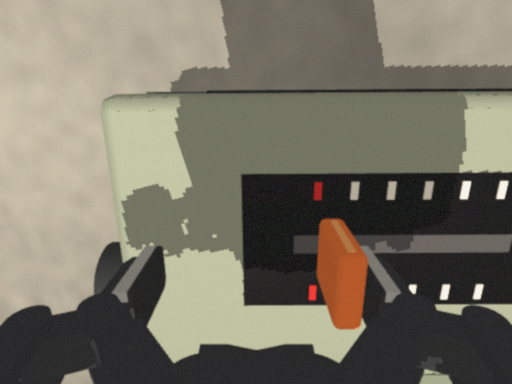

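The second snap was felt and the lever is now at the red marks (marks at x≈315). To confirm, I'll press gently against the off stop. Contact is expected about 6 mm farther on.

```bash
python3 -m jog '[{"delta_pos":[-1,-3,0],"spin":0,"claw":0},{"delta_pos":[-1,-5,0],"spin":0,"claw":0}]'
python3 -m jog '[{"delta_pos":[0,-1,0],"spin":0,"claw":0},{"delta_pos":[0,-2,0],"spin":0,"claw":0}]'
```

```text
clock: 4.75
position: [0.5393, 0.0095, 0.1359]
tool_rot: [-3.141, -0.001, 2.892]
force: [-0.2, 1.3, -0.2]
grip_width: 0.0855
clock: 4.95
position: [0.5392, 0.0083, 0.1359]
tool_rot: [-3.142, -0.002, 2.893]
force: [-2.4, 9.0, 1.7]
grip_width: 0.0853
```

Run:
```python
from h import *
c=eyes.camera_params("wrist"); im=eyes.grab_frame("wrist")
hsv=cv2.cvtColor(im,cv2.COLOR_BGR2HSV); print(bot.observe()["position"],bot.observe()["force"])
print("blob",[b for a,p,b in blobs(orange(hsv),300)])
Rm=R.from_euler("xyz",c["attitude"]).as_matrix()
u=np.array([.24,.971,0]);v=np.array([.971,-.24,0])
for t in(0,.006,.018):
    P=np.array([[.548,.045,0]+u*(t+a)+v*b+np.array([0,0,z]) for a in(-.006,.006) for b in(-.017,.017) for z in(.135,.175)])
    q=(P-c["origin"])@Rm; x=c["cx"]-c["fx"]*q[:,0]/q[:,2]; y=c["cy"]+c["fy"]*q[:,1]/q[:,2]
    print(t,x.min().round(),x.max().round(),y.min().round(),y.max().round())
```

```text
[0.53919942 0.00832236 0.13586868] [-0.4851791   7.15898039  0.75492609]
blob [array([318, 218,  51, 110], dtype=int32)]
0 318.0 377.0 217.0 335.0
0.006 330.0 393.0 217.0 335.0
0.018 353.0 426.0 217.0 334.0
```

Contact came at s ≈ -37.7 with 9 N, and the silhouette matches travel 0 (left edge 318 against 318 predicted). The lever is at its off stop. Now I move across the gap so that the other finger comes up behind it. Contact is predicted at s ≈ +36.7, and click three's ridge at s ≈ 81.7.

```bash
python3 -m jog '[{"delta_pos":[0,0,0],"spin":0,"claw":0},{"delta_pos":[2,8,0],"spin":0,"claw":0},{"delta_pos":[5,20,0],"spin":0,"claw":0},{"delta_pos":[8,32,0],"spin":0,"claw":0},{"delta_pos":[11,44,0],"spin":0,"claw":0},{"delta_pos":[14,56,0],"spin":0,"claw":0},{"delta_pos":[16,64,0],"spin":0,"claw":0},{"delta_pos":[17,68,0],"spin":0,"claw":0}]'
python3 -m jog '[{"delta_pos":[1,2,0],"spin":0,"claw":0},{"delta_pos":[1,4,0],"spin":0,"claw":0},{"delta_pos":[2,6,0],"spin":0,"claw":0},{"delta_pos":[2,8,0],"spin":0,"claw":0}]'
cat > look.py <<'E'
from h import *
s=bot.observe();c=eyes.camera_params("wrist"); im=eyes.grab_frame("wrist")
hsv=cv2.cvtColor(im,cv2.COLOR_BGR2HSV); p=s["position"]
u=np.array([.24,.971,0]);v=np.array([.971,-.24,0]); off=np.array([.548,.045,0])
print("s",((p-off)@u*1e3).round(1),"across",((p-off)@v*1e3).round(1),"F",s["force"].round(1))
b=max(blobs(orange(hsv)&(np.indices(hsv.shape[:2])[0]<345),200),key=lambda k:k[0])[2]
Rm=R.from_euler("xyz",c["attitude"]).as_matrix()
def edges(t):
    P=np.array([off+u*(t+a)+v*w+np.array([0,0,z]) for a in(-.006,.006) for w in(-.017,.017) for z in(.135,.175)])
    q=(P-c["origin"])@Rm; x=c["cx"]-c["fx"]*q[:,0]/q[:,2]; return x.min(),x.max()
ts=np.arange(-.005,.07,.0005); E=np.array([edges(t) for t in ts])
print("blob",b,"t by left edge",np.interp(b[0],E[:,0],ts).round(4),"by right edge",np.interp(b[0]+b[2],E[:,1],ts).round(4))
E
python3 look.py
```

```text
clock: 5.8
position: [0.5564, 0.0775, 0.1358]
tool_rot: [3.142, -0.002, 2.894]
force: [0.1, 0.1, -0.0]
grip_width: 0.0857
clock: 6.2
position: [0.5581, 0.0835, 0.1358]
tool_rot: [-3.139, -0.002, 2.892]
force: [-0.4, -10.9, 1.9]
grip_width: 0.0852
s 39.8 across 0.5 F [ -0.4 -10.9   1.9]
blob [143 218  53 109] t by left edge 0.0039 by right edge 0.0018
```

```bash
python3 -m jog '[{"delta_pos":[1,3,0],"spin":0,"claw":0},{"delta_pos":[1,5,0],"spin":0,"claw":0},{"delta_pos":[2,7,0],"spin":0,"claw":0},{"delta_pos":[2,7,0],"spin":0,"claw":0}]';python3 look.py
python3 -m jog '[{"delta_pos":[0,1,0],"spin":0,"claw":0},{"delta_pos":[0,1,0],"spin":0,"claw":0}]';python3 look.py
```

```text
clock: 6.65
position: [0.5602, 0.0909, 0.1358]
tool_rot: [-3.14, -0.002, 2.892]
force: [-0.6, 0.7, -0.9]
grip_width: 0.0852
s 47.5 across 0.8 F [-0.6  0.7 -0.9]
blob [146 217  52 109] t by left edge 0.0127 by right edge 0.0105
clock: 6.9
position: [0.5603, 0.0922, 0.1358]
tool_rot: [-3.14, -0.002, 2.893]
force: [0.1, 0.3, 0.8]
grip_width: 0.0855
s 48.8 across 0.6 F [0.1 0.3 0.8]
blob [160 218  49 108] t by left edge 0.0191 by right edge 0.0176
```

Click one is reached (t ≈ 18 mm). Now click two, whose ridge is at s ≈ 63.7.

```bash
python3 -m jog '[{"delta_pos":[1,4,0],"spin":0,"claw":0},{"delta_pos":[2,7,0],"spin":0,"claw":0},{"delta_pos":[2,9,0],"spin":0,"claw":0},{"delta_pos":[3,11,0],"spin":0,"claw":0},{"delta_pos":[3,13,0],"spin":0,"claw":0},{"delta_pos":[4,15,0],"spin":0,"claw":0},{"delta_pos":[4,15,0],"spin":0,"claw":0},{"delta_pos":[4,15,0],"spin":0,"claw":0}]';python3 look.py
```

```text
clock: 7.75
position: [0.5644, 0.1075, 0.1358]
tool_rot: [-3.141, -0.002, 2.893]
force: [0.8, 0.1, -0.6]
grip_width: 0.0854
s 64.6 across 0.9 F [ 0.8  0.1 -0.6]
blob [147 217  52 110] t by left edge 0.0302 by right edge 0.0282
```

```bash
python3 -m jog '[{"delta_pos":[0,0,0],"spin":0,"claw":0},{"delta_pos":[0,0,0],"spin":0,"claw":0}]';python3 look.py
```

```text
clock: 8.0
position: [0.5644, 0.1076, 0.1359]
tool_rot: [-3.141, -0.002, 2.893]
force: [0.2, 0.3, -0.7]
grip_width: 0.0855
s 64.7 across 0.9 F [ 0.2  0.3 -0.7]
blob [148 217  52 110] t by left edge 0.0306 by right edge 0.0288
```

The lever sits just past the ridge, slowed by friction there. It needs a nudge of 1–2 mm.

```bash
python3 -m jog '[{"delta_pos":[0,1,0],"spin":0,"claw":0},{"delta_pos":[0.5,2,0],"spin":0,"claw":0},{"delta_pos":[0.5,2,0],"spin":0,"claw":0}]';python3 look.py
```

```text
clock: 8.35
position: [0.565, 0.1098, 0.1359]
tool_rot: [-3.141, -0.002, 2.893]
force: [0.4, -0.2, 0.7]
grip_width: 0.0854
s 67.0 across 0.9 F [ 0.4 -0.2  0.7]
blob [160 217  49 110] t by left edge 0.0372 by right edge 0.0357
```

Click two is reached (t ≈ 36.4 mm). Click three's contact is at s ≈ 72.7 and its ridge at 81.7, so I'll go to about 82 first and then creep.

```bash
python3 -m jog '[{"delta_pos":[1,4,0],"spin":0,"claw":0},{"delta_pos":[2,7,0],"spin":0,"claw":0},{"delta_pos":[2,9,0],"spin":0,"claw":0},{"delta_pos":[3,11,0],"spin":0,"claw":0},{"delta_pos":[3,13,0],"spin":0,"claw":0},{"delta_pos":[4,15,0],"spin":0,"claw":0},{"delta_pos":[4,15,0],"spin":0,"claw":0},{"delta_pos":[4,15,0],"spin":0,"claw":0}]';python3 look.py
```

```text
clock: 9.2
position: [0.5689, 0.1251, 0.1358]
tool_rot: [-3.141, -0.002, 2.894]
force: [0.1, -0.2, 0.0]
grip_width: 0.0853
s 82.8 across 1.1 F [ 0.1 -0.2  0. ]
blob [148 217  51 110] t by left edge 0.0486 by right edge 0.0463
```

```bash
python3 -m jog '[{"delta_pos":[0,1,0],"spin":0,"claw":0},{"delta_pos":[0.5,2,0],"spin":0,"claw":0},{"delta_pos":[0.5,2,0],"spin":0,"claw":0}]';python3 look.py
```

```text
clock: 9.55
position: [0.5696, 0.1272, 0.1358]
tool_rot: [-3.141, -0.002, 2.894]
force: [-0.4, -0.4, -0.0]
grip_width: 0.0853
s 85.0 across 1.2 F [-0.4 -0.4 -0. ]
blob [160 217  49 110] t by left edge 0.0553 by right edge 0.0538
```

Click three is reached (t ≈ 54.5 mm). I'll back off to centre the straddle (the far finger stays about 30 mm clear), then lift straight up.

```bash
python3 -m jog '[{"delta_pos":[-2,-8,0],"spin":0,"claw":0},{"delta_pos":[-4,-18,0],"spin":0,"claw":0},{"delta_pos":[-7,-28,0],"spin":0,"claw":0},{"delta_pos":[-7,-28,0],"spin":0,"claw":0},{"delta_pos":[-7,-28,25],"spin":0,"claw":0},{"delta_pos":[-7,-28,60],"spin":0,"claw":0},{"delta_pos":[-7,-28,100],"spin":0,"claw":0},{"delta_pos":[-7,-28,112],"spin":0,"claw":0}]'
python3 -m jog '[{"delta_pos":[0,0,0],"spin":0,"claw":0},{"delta_pos":[0,0,0],"spin":0,"claw":0}]'
python3 look.py
python3 - <<'E'
from h import *
cv2.imwrite("pics/w4.png",eyes.grab_frame("wrist"))
im=eyes.grab_frame("top");cv2.imwrite("pics/top4.png",im)
E
```

```text
clock: 10.4
position: [0.5638, 0.0992, 0.2516]
tool_rot: [3.139, 0.002, 2.893]
force: [-0.1, -0.0, -0.7]
grip_width: 0.0852
clock: 10.6
position: [0.5637, 0.0992, 0.2512]
tool_rot: [3.139, 0.003, 2.893]
force: [0.0, 0.3, -1.0]
grip_width: 0.0853
s 56.4 across 2.3 F [ 0.   0.3 -1. ]
blob [245 163  17  53] t by left edge 0.054 by right edge 0.0542
```

View pics/w4.png

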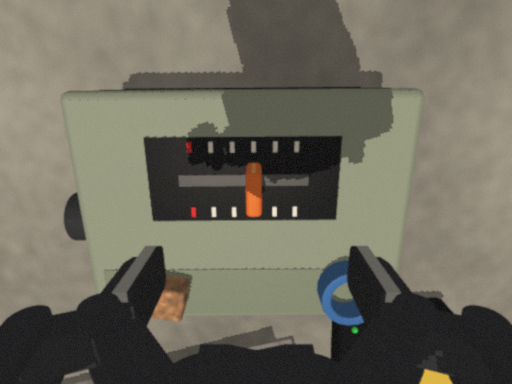

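The picture shows the lever at (254,190), on the third white pair (whites at 210, 232, 254). Both edges give t = 54 mm, the handle is down, and the tape and block look undisturbed. I'm handing the job in.

```bash
python3 -c "
from workcell import bot
bot.job_done(); print(bot.observe()['clock'])"
```

```text
the job is handed in; nothing more can be done
the job is handed in; nothing more can be done
```

The lever is resting in the third click and the job is handed in; the last clock reading was about 10.6 s of the 61 s allowed.

**What I did:** I straddled the lever with the open fingers and pushed it from click two back to the off stop. At the stop the push met 9 N, and the lever's outline matched a travel of 0. I then pushed it forward click by click, to about 18, 36 and 54 mm. After the third click I backed off and lifted clear.

**Last checks:**
- **Lever position:** both edges in the last wrist image give a travel of 54.0–54.2 mm. The lever sits on the third white marks, and the highest estimate at any point was about 55 mm.
- **Contact and handle:** the wrist force was near zero after lifting, and the handle looked fully down.
- **Surroundings:** the tape and block looked untouched, judged by eye in the wrist image. I did not look at the tub, can, tape measure and screwdriver again, but the arm only passed high above the table.

**What differed:**
- **Edge readings:** close up, the two edge estimates of the lever differed by about 2 mm.
- **Snapping:** just past some ridges the lever hung for a moment instead of snapping, and needed another 1–2 mm of push.

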